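# Swing the cord guide over the wide reel

## Task

The cord guide on the round stand has to feed from the widest reel next. With one fingertip, gently push the guide arm round until the eyelet at its end stands right above the peg of that reel, then take the finger away. Do not grip the arm; leave all the reels on their pegs and the things on the table alone.

Things in the scene. Friction and masses are not known exactly. Their poses are not given: they have to be found in the camera images.
- guide_arm (a joint): Swing angle of the guide arm about the vertical centre post. 0: the arm points along the stand's own +x; grows anticlockwise seen from above; stops at -2.3 and +2.3 rad. It has a little friction (about 0.06 N m), so it takes about 1 N at mid-arm, does not spring back and stays where it is left. The arm always starts within 0.25 rad of 0.
- guide_pivot (a point): Point on the arm's swing axis, at mid-height of the arm (170 mm above the table). A dark hub, 28 mm across, its top at 182 mm, sits here on a steel post.
- guide_push (a point): A good place for the finger: on the arm's centre line, 95 mm out from the axis, mid-height. The arm is a straight level dark steel bar 12 mm wide and 16 mm tall (162 to 178 mm above the table), running from the hub to 128 mm from the axis; a 35 mm tail sticks out behind the hub. Its two sides are bare and free to be pushed.
- eyelet (a point): Centre of the eyelet, a level dark steel wire ring, 24 mm across the wire's centre line and 6 mm wire, at the arm's outer end, 140 mm from the axis, 170 mm above the table.
- stand: Round white laminated board, 380 mm across, 18 mm thick, fixed to the table; origin at the centre of its underside, z up. Four upright steel pegs, 8 mm thick, tops 128 mm above the table, stand 140 mm from the centre, at -100, -50, +50 and +100 degrees from its +x (anticlockwise from above). The centre post carries the guide arm. One reel stands on each peg, in an order that changes.
- wide_reel: The widest reel: squat, 80 mm across its brown card flanges, 50 mm tall, natural cord, loose on its peg through a 14 mm hole. Origin at the centre of its underside, on the board (18 mm above the table).
- tall_reel: Tall slim reel, 46 mm across, 100 mm tall (top 118 mm above the table), same cord, loose on its peg. Origin at the centre of its underside.
- small_reel: Small reel, 38 mm across, 50 mm tall, same cord, loose on its peg. Origin at the centre of its underside.
- cone_reel: Cone of the same cord without flanges, 54 mm across at the foot, 28 mm at the top, 92 mm tall, loose on its peg. Origin at the centre of its underside.
- tumbler: Bystander: drinking glass, 68 mm across, 110 mm tall, standing on the table. Origin at the centre of its underside.
- stamp: Bystander: wooden hand stamp, block 70 x 50 x 22 mm with a knob, 58 mm tall. Origin at the centre of its underside.
- glue: Bystander: white plastic glue bottle, 48 mm across, 120 mm tall, standing on the table. Origin at the centre of its underside.

How it is judged:
By the outcome, as a careful person would: the job done as asked, in the order asked, and still so for the second after the job is handed in, with the robot touching nothing.
It also fails if it takes over 42 s, if anything falls off the work surface, if the arm or the gripper's body presses on something with over 40 N, if the wrist force passes 120 N, or if a joint passes its speed limit or range.

## Robot

A 6-joint arm with a two-finger parallel gripper is mounted at the origin on the work surface. World frame = base frame: x ahead of the robot, y to its left, z up, the work surface at z = 0. Lengths are in m, angles in degrees, forces in N, time in s.
With the tool pointing down it reaches from about 0.3 to 0.75 m from the base axis. Payload 8.5 kg.
Tool frame: the origin (TCP) lies on the centre line of the jaws, within the pads' length; the fingertips stand 19 mm ahead of it and the grasp point (between the pads) is the TCP (env.tcp_to_tips is the z of the fingertips in the tool frame, in m); z points along the fingers, y is the line along which they close (so a half turn about z gives the same grasp; the last joint's range is limited). The gripper opens to 85 mm and grips with 20 to 120 N. Pads are 22 mm wide; open, the fingers measure 114 mm over their backs; the gripper's body (76 mm by 85 mm) begins 54 mm behind the grasp point. The pads swing forward as they close: fully open they stand 13 mm farther back than shut.
Start: joints at [-86.19, 21.807, 74.336, -0, 83.858, -12.336], TCP at [0.153, -0.528, 0.25] pointing down, gripper open.
Joint ranges: [-178.18, 178.18], [-50.72, 133.34], [12.68, 142.11], [-81.47, 261.47], [9.98, 163.14], [-165.26, 165.26]. Speed limits (degrees/s): [136.94, 136.94, 180, 180, 180, 180].

## Interface

Orientations are given as a 3x3 rotation matrix whose columns are the frame's x, y, z axes.
In Python, from rig import env gives the robot as it stands.
- The arm moves only by the tool servo_tool, never from a script. Its argument "steps" is a list of rows, each an object of numbers: "tx", "ty", "tz": the shift along the world's x, y, z in cm; "yaw": the turn about the world's z in degrees; "claw": the finger opening in cm, from 0 to 8.54. In form: [{"tx": .., "ty": .., "tz": .., "yaw": .., "claw": ..}, ...]. A call has 1 to 20 rows; each row shifts and turns the commanded pose from where the row before left it; what a row does not reach is not made up. A row lasts 1/10 s, in which the tool goes at most 50 mm and 8.59 degrees, less where a joint would pass 70% of its speed; a pose out of reach is approached as far as the arm can. A call with a gripper value outside its range is refused whole. The fingers move at their own pace and stop on an object; "newtons" is the grip in N (left out, the last holds). Time passes only in rows, so rows that do not move let the fingers close. It gives the time, the measured TCP pose, the force, the opening and the grip force at its end, in the units of the state.
- env.observe(): the state, without advancing time (a new reading comes with each control period).
- env.get_image(name): name is "scene" or "side" or "wrist"; returns (picture, depth): 480x640x3 uint8, red, green, blue; 480x640 float32, m along the optical axis (not along the pixel's ray), 0 where there is no reading.
- env.camera_model(name): a dict with "fovy" (degrees; the focal length in pixels is half the picture's height over the tangent of half this angle, whatever the lens; pixels are square), "cx", "cy" (the principal point, pixels), "T" (4x4, takes a point from camera to world coordinates). Camera axes: x right, y down, z forward; pixel columns grow to the right and rows downward; lengths in m; the calibration is good to about 2 mm. A picture is of the moment at which its call begins: read the wrist's pose just before it. camera_model takes no time and is no camera call; for the wrist camera it gives the pose at the moment of the call.
- env.close_job(): hands the job in; it is judged then, once.
The state is a dict: "time_s": time; "q": joint angles; "qvel": joint speeds; "joint_efforts": joint torques, N m; "position": TCP position; "tool_rot": TCP orientation; "ft_force": force on the tool from outside, world axes, zero at the start; "wrist_torque": the same for the moment, N m; "grip_width": finger opening in m; "gripper_force": force on a finger pad.
Only numpy, scipy, OpenCV 4.12 (cv2) and the standard library are available. Lean on these libraries where they do the work, as an engineer would, in place of code of your own. Each camera call takes 0.05 s, during which the arm holds its last target. There are 200 camera calls.

## Working session

There is one attempt and no reset: what is moved stays moved. The work goes in short steps, Python scripts to look and compute and a tool call to move; the robot and the scene stay as the last step left them, time stands still between calls to the robot, and variables do not carry over. Pictures are saved under pics/ and viewed, at most 10 in all, crops included, and the job is handed in when it is done.

Besides the shell and the picture viewer there is one more tool, called after "Request:" as name(argument=value, ...) on one line, values as JSON. servo_tool: Moves the arm, as the interface text tells. Its arguments: {"type":"object","properties":{"steps":{"type":"array"},"newtons":{"type":"number"}},"required":["steps"]}

```bash
mkdir -p pics
cat > h.py <<'E'
from rig import env
import numpy as np, cv2
def grab(n):
    m=env.camera_model(n); im,d=env.get_image(n); return im,d,m
def world(d,m):
    f=240/np.tan(np.radians(m["fovy"])/2); v,u=np.mgrid[:480,:640]
    P=np.stack([(u-m["cx"])/f*d,(v-m["cy"])/f*d,d],-1); T=np.array(m["T"])
    return P@T[:3,:3].T+T[:3,3]
E
python3 - <<'E'
from h import *
ims=[]
for n in("scene","side"):
    im,d,m=grab(n); np.savez(n+".npz",im=im,d=d,m=np.array(m,dtype=object)); ims.append(im)
    print(n,np.round(m["T"],3).tolist(),m["fovy"])
    cv2.imwrite(f"pics/{n}0.png",im[...,::-1])
s=env.observe();print(s["time_s"],s["position"],s["tool_rot"],s["grip_width"])
E
```

```text
scene [[0.827, 0.478, -0.295, 0.883], [0.562, -0.694, 0.451, -0.5], [0.01, -0.539, -0.842, 1.036], [0.0, 0.0, 0.0, 1.0]] 51.327346450930136
side [[-0.833, -0.303, 0.464, 0.044], [-0.554, 0.437, -0.709, 0.817], [0.012, -0.847, -0.531, 0.727], [0.0, 0.0, 0.0, 1.0]] 47.19812781563809
0.1 [ 0.15293322 -0.52806713  0.24978188] [[ 9.60556831e-01  2.78083738e-01 -9.43770762e-05]
 [ 2.78083629e-01 -9.60556025e-01  1.27166909e-03]
 [ 2.62976026e-04 -1.24775516e-03 -9.99999187e-01]] 0.08539307794238818
```

View pics/scene0.png

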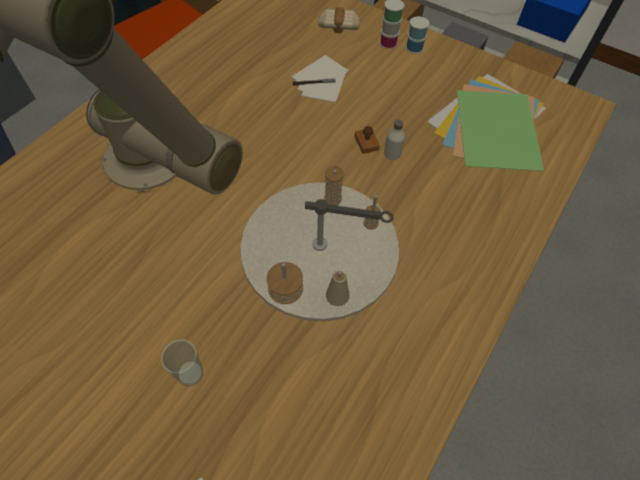

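View pics/side0.png

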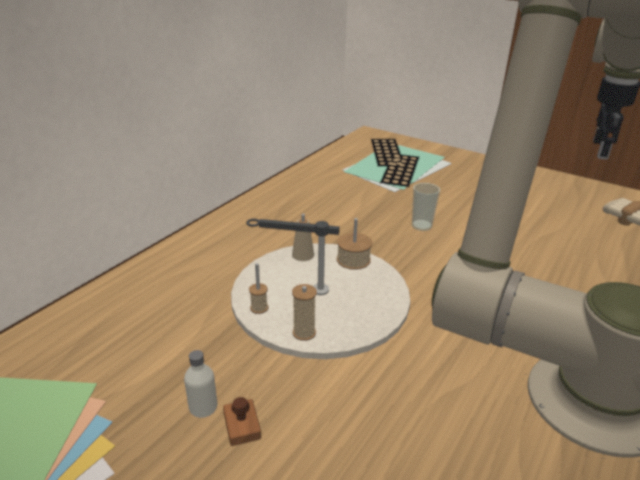

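The scene view shows the white board about (320,248), hub (320,207), eyelet (387,216), and the wide reel (285,282) with its peg top (283,264). Clockwise from the arm come the cone and then the wide reel, so the target is the −100° peg. The side view agrees: hub (321,229), eyelet (253,223), wide peg top (355,221).

```bash
cat >> h.py <<'E'
def ray(m,u,v):
    f=240/np.tan(np.radians(m["fovy"])/2); T=np.array(m["T"])
    return T[:3,3],T[:3,:3]@np.array([(u-m["cx"])/f,(v-m["cy"])/f,1])
def onz(m,u,v,z):
    o,r=ray(m,u,v); return (o+r*(z-o[2])/r[2])[:2]
E
python3 - <<'E'
from h import *
ey={"scene":(387.5,216.5),"side":(253,223)}; hub={"scene":(320.5,206),"side":(321.5,228)}
foot={"scene":(320,244),"side":(321,290)}; pt={"scene":(283.5,264),"side":(355,221)}
oth={"scene":{"cone":(339.5,273),"small":(375,199),"tall":(334.5,169)},"side":{"cone":(303,216),"small":(257.5,265),"tall":(305,288)}}
for n in("scene","side"):
    z=np.load(n+".npz",allow_pickle=True); im,d,m=z["im"],z["d"],z["m"].item()
    W=world(d,m); hsv=cv2.cvtColor(im,cv2.COLOR_RGB2HSV)
    k=(abs(W[...,2]-.018)<.006)&(hsv[...,1]<70)&(d>0)
    k=cv2.morphologyEx(k.astype(np.uint8),cv2.MORPH_OPEN,np.ones((3,3)))
    c=max(cv2.findContours(k,0,2)[0],key=cv2.contourArea)
    P=np.array([onz(m,u,v,.018) for u,v in cv2.convexHull(c)[:,0]]).astype(np.float32)
    print(n,"board",cv2.minEnclosingCircle(P))
    e,h=onz(m,*ey[n],.17),onz(m,*hub[n],.178); p=onz(m,*pt[n],.128)
    print("eye",e,"hub",h,"foot",onz(m,*foot[n],.025),"peg",p)
    for a,b in oth[n].items(): print(a,onz(m,*b,.128))
    for q in((e-h),(p-h)): print(np.hypot(*q),np.degrees(np.arctan2(q[1],q[0])))
    g=(W[...,2]>.05)&(W[...,2]<.21)&(np.hypot(W[...,0]-h[0],W[...,1]-h[1])<.3)
    # bystanders
    g2=(W[...,2]>.03)&(W[...,2]<.14)&(np.hypot(W[...,0]-h[0],W[...,1]-h[1])>.2)&(np.hypot(W[...,0]-h[0],W[...,1]-h[1])<.45)&(np.hypot(W[...,0],W[...,1])>.2)
    nn,l,st,ce=cv2.connectedComponentsWithStats(g2.astype(np.uint8))
    for i in range(1,nn):
        if st[i,4]>60: print("obj",ce[i].round(),np.median(W[l==i],0).round(3),W[l==i][:,2].max().round(3))
E
```

```text
scene board ((0.5492171049118042, 0.023072320967912674), 0.1900116205215454)
eye [0.67853047 0.08497952] hub [0.5500896  0.02250342] foot [0.5516877  0.02283203] peg [ 0.55013385 -0.11374509]
cone [ 0.65746278 -0.06565698]
small [0.62135254 0.13913362]
tall [0.4980257  0.16068547]
0.14282969250557742 25.939175954259575
0.1362485133592731 -89.98139094823284
obj [395. 138.] [0.55  0.376 0.077] 0.126
obj [368. 131.] [0.469 0.376 0.054] 0.062
obj [216. 178.] [ 0.291 -0.019  0.121] 0.14
obj [181. 360.] [ 0.486 -0.378  0.083] 0.115
side board ((0.5488377809524536, 0.0308365635573864), 0.1926010251045227)
eye [0.67813517 0.08690625] hub [0.54649429 0.03592047] foot [0.54603951 0.03401253] peg [ 0.54841791 -0.10236452]
cone [ 0.65467073 -0.05550464]
small [0.61661461 0.15178887]
tall [0.49963492 0.1603564 ]
0.1411696508069269 21.17186454459396
0.13829837146560722 -89.20303357673109
obj [425. 201.] [ 0.494 -0.355  0.085] 0.113
obj [460. 324.] [0.233 0.085 0.119] 0.14
obj [199. 381.] [0.537 0.401 0.077] 0.124
obj [240. 407.] [0.464 0.389 0.055] 0.061
```

Request:
servo_tool(steps=[{"tz": 2,"claw": 0},{"tx": 2.3,"ty": 3.3,"tz": 1,"yaw": 5},{"tx": 2.3,"ty": 3.3,"tz": 1,"yaw": 5},{"tx": 2.3,"ty": 3.3,"tz": 1,"yaw": 5},{"tx": 2.3,"ty": 3.3,"tz": 1,"yaw": 5},{"tx": 2.3,"ty": 3.3,"tz": 1,"yaw": 5},{"tx": 2.3,"ty": 3.3,"tz": 1,"yaw": 5},{"tx": 2.3,"ty": 3.3,"tz": 1,"yaw": 5},{"tx": 2.3,"ty": 3.3,"tz": 1,"yaw": 5},{"tx": 2.3,"ty": 3.3,"yaw": 5},{"tx": 2.3,"ty": 3.3,"yaw": 5},{"tx": 2.3,"ty": 3.3,"yaw": 5},{"tx": 2.3,"ty": 3.3,"yaw": 5},{"tx": 2.3,"ty": 3.3,"yaw": 5},{"tx": 2.3,"ty": 3.3,"yaw": 5},{"tx": 2.3,"ty": 3.3,"yaw": 5},{"tx": 2.3,"ty": 3.3,"yaw": 5},{"tx": 2.3,"ty": 3.3,"yaw": 5},{"tx": 2.3,"ty": 3.3,"yaw": 5},{"tx": 2.3,"ty": 3.3,"yaw": 3}])

```text
invalid input at $.steps[0]: expected keys tx, ty, tz, yaw, claw
```

Run:
```python
from h import *
s=env.observe();R=s["tool_rot"];print(s["time_s"],s["position"],np.degrees(np.arctan2(R[1][0],R[0][0])),s["grip_width"],s["q"],s["ft_force"])
im,d,m=grab("wrist");np.savez("w1.npz",im=im,d=d,m=np.array(m,dtype=object));print(np.round(m["T"],3).tolist())
cv2.imwrite("pics/w1.png",im[...,::-1])
```

```text
0.1 [ 0.15293322 -0.52806713  0.24978188] 16.145863532550067 0.08539307794238818 [-8.61890938e+01  2.18369912e+01  7.43792081e+01 -5.56005104e-04
  8.38568603e+01 -1.23349069e+01] [-0.22927267  0.08143221  0.13870279]
[[0.277, -0.913, -0.3, 0.23], [-0.961, -0.264, -0.086, -0.506], [-0.001, 0.312, -0.95, 0.374], [0.0, 0.0, 0.0, 1.0]]
```

View pics/w1.png

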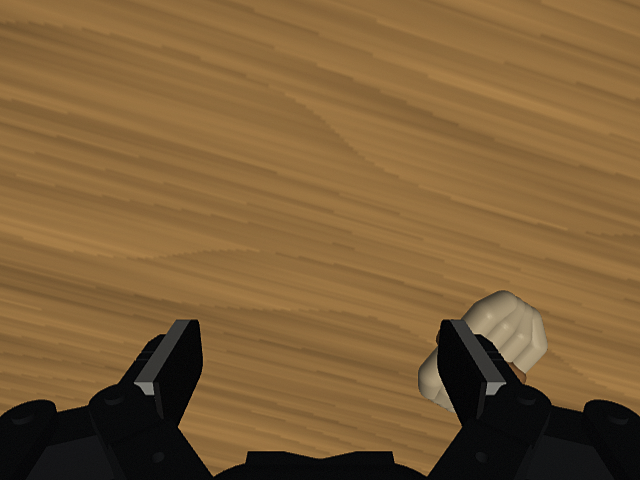

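The wrist view shows only the table and the open fingers at (170,370) and (470,370). Nothing moved, because every row needs all five keys.

Request:
servo_tool(steps=[{"tx": 0,"ty": 0,"tz": 2,"yaw": 0,"claw": 0},{"tx": 2.3,"ty": 3.3,"tz": 1,"yaw": 5,"claw": 0},{"tx": 2.3,"ty": 3.3,"tz": 1,"yaw": 5,"claw": 0},{"tx": 2.3,"ty": 3.3,"tz": 1,"yaw": 5,"claw": 0},{"tx": 2.3,"ty": 3.3,"tz": 1,"yaw": 5,"claw": 0},{"tx": 2.3,"ty": 3.3,"tz": 1,"yaw": 5,"claw": 0},{"tx": 2.3,"ty": 3.3,"tz": 1,"yaw": 5,"claw": 0},{"tx": 2.3,"ty": 3.3,"tz": 1,"yaw": 5,"claw": 0},{"tx": 2.3,"ty": 3.3,"tz": 1,"yaw": 5,"claw": 0},{"tx": 2.3,"ty": 3.3,"tz": 0,"yaw": 5,"claw": 0},{"tx": 2.3,"ty": 3.3,"tz": 0,"yaw": 5,"claw": 0},{"tx": 2.3,"ty": 3.3,"tz": 0,"yaw": 5,"claw": 0},{"tx": 2.3,"ty": 3.3,"tz": 0,"yaw": 5,"claw": 0},{"tx": 2.3,"ty": 3.3,"tz": 0,"yaw": 5,"claw": 0},{"tx": 2.3,"ty": 3.3,"tz": 0,"yaw": 5,"claw": 0},{"tx": 2.3,"ty": 3.3,"tz": 0,"yaw": 5,"claw": 0},{"tx": 2.3,"ty": 3.3,"tz": 0,"yaw": 5,"claw": 0},{"tx": 2.3,"ty": 3.3,"tz": 0,"yaw": 5,"claw": 0},{"tx": 2.3,"ty": 3.3,"tz": 0,"yaw": 5,"claw": 0},{"tx": 2.3,"ty": 3.3,"tz": 0,"yaw": 8,"claw": 0}])

```text
time_s: 2.15
position: [0.5906, 0.1003, 0.35]
tool_rot: [[-0.413, 0.911, -0.001], [0.911, 0.413, -0.0], [0.0, -0.001, -1.0]]
ft_force: [0.1, -1.1, -0.5]
grip_width: -0.0002
gripper_force: 0.0
```

```bash
cat >> h.py <<'E'
def look(k):
    s=env.observe();R=s["tool_rot"];print(s["time_s"],s["position"],"phi",np.degrees(np.arctan2(R[1][0],R[0][0])),s["grip_width"],np.round(s["q"],1),s["ft_force"])
    im,d,m=grab("wrist");np.savez(k+".npz",im=im,d=d,m=np.array(m,dtype=object));print(np.round(m["T"],3).tolist())
    cv2.imwrite(f"pics/{k}.png",im[...,::-1])
E
python3 -c "from h import *;look('w2')"
```

```text
2.15 [0.59057758 0.10032025 0.35001609] phi 114.39871436570817 -0.0002034920364287454 [ -1.7  24.6  53.8  -0.  101.7 -26.1] [ 0.06290741 -1.08064701 -0.47183027]
[[0.911, 0.392, 0.129, 0.558], [0.412, -0.865, -0.285, 0.173], [0.0, 0.313, -0.95, 0.474], [0.0, 0.0, 0.0, 1.0]]
```

View pics/w2.png

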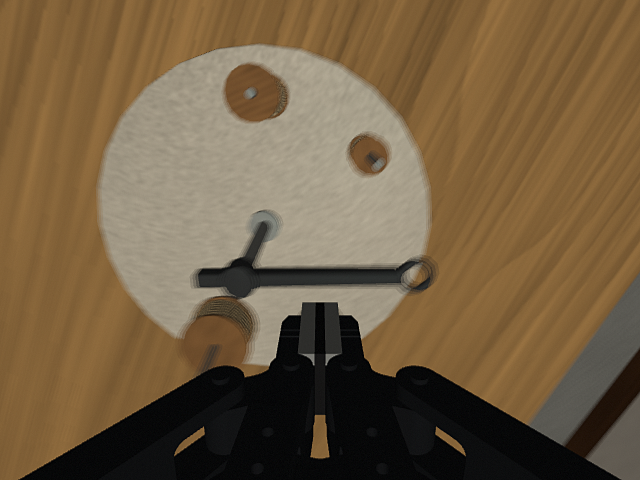

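The wrist view shows the hub (240,278), eyelet (417,274), wide-looking reel (215,340), tall reel (255,93) and small reel (370,153). I'll check widths and positions by number, because picking the right reel decides the job.

Run:
```python
from h import *
for n in("w2","scene","side"):
    z=np.load(n+".npz",allow_pickle=True); im,d,m=z["im"],z["d"],z["m"].item();print(n,m["fovy"],m["cx"],m["cy"])
    W=world(d,m); c=np.array([.549,.025]); r=np.hypot(*(W[...,:2]-c).transpose(2,0,1)); a=np.degrees(np.arctan2(W[...,1]-c[1],W[...,0]-c[0]))
    for t in(-90,-40,60,110):
        # reel cloud near peg
        p=c+.14*np.array([np.cos(np.radians(t)),np.sin(np.radians(t))])
        k=(np.hypot(*(W[...,:2]-p).transpose(2,0,1))<.055)&(W[...,2]>.03)&(W[...,2]<.14)&(d>0)
        if k.sum()<30: print(t,"none");continue
        Q=W[k]; zz=np.percentile(Q[:,2],[50,90,100]);q=Q[(Q[:,2]>.055)&(Q[:,2]<.072)]
        print(t,k.sum(),zz.round(3),"flange xy",np.percentile(q[:,:2],2,axis=0).round(3) if len(q) else'',np.percentile(q[:,:2],98,axis=0).round(3) if len(q) else'')
    k=(W[...,2]>.155)&(W[...,2]<.19)&(r<.16)&(d>0); 
    Q=W[k]; e=Q[np.hypot(*(Q[:,:2]-c).T)>.05][:,:2]; mm=e.mean(0); print("arm",k.sum(),mm,np.degrees(np.arctan2(*(mm-c)[::-1])))
z=np.load("w2.npz",allow_pickle=True);m=z["m"].item()
e,h=onz(m,417,274,.17),onz(m,240,277,.18);print(e,h,onz(m,371,160,.128),onz(m,250,94,.128),onz(m,264,224,.024),np.degrees(np.arctan2(*(e-h)[::-1])))
```

```text
w2 60.45089999658468 319.54999969947966 241.6776801780514
-90 4036 [0.068 0.07  0.129] flange xy [ 0.516 -0.145] [ 0.587 -0.075]
-40 none
60 1229 [0.069 0.098 0.13 ] flange xy [0.603 0.132] [0.637 0.165]
110 2814 [0.119 0.12  0.13 ] flange xy [0.511 0.147] [0.523 0.177]
arm 5215 [0.64080888 0.0696586 ] 25.939682178727995
scene 51.327346450930136 316.1930343729736 233.8571569533404
-90 1137 [0.069 0.072 0.13 ] flange xy [ 0.514 -0.151] [ 0.587 -0.078]
-40 571 [0.077 0.113 0.132] flange xy [ 0.642 -0.085] [ 0.679 -0.054]
60 189 [0.068 0.115 0.131] flange xy [0.601 0.13 ] [0.63  0.164]
110 586 [0.1   0.121 0.133] flange xy [0.489 0.136] [0.521 0.161]
arm 779 [0.64085818 0.06476721] 23.408735552383312
side 47.19812781563809 317.4037615236695 242.34722538509664
-90 1007 [0.068 0.072 0.13 ] flange xy [ 0.515 -0.146] [ 0.587 -0.073]
-40 528 [0.062 0.111 0.13 ] flange xy [ 0.637 -0.069] [ 0.673 -0.037]
60 495 [0.068 0.105 0.13 ] flange xy [0.603 0.133] [0.637 0.168]
110 1085 [0.092 0.12  0.131] flange xy [0.482 0.154] [0.516 0.18 ]
arm 894 [0.63712541 0.07128439] 27.70892604210677
[0.68109084 0.08957742] [0.55359457 0.03371446] [0.61429229 0.15226712] [0.50403751 0.15895933] [0.5529127  0.03169185] 23.6608034223135
```

Request:
servo_tool(steps=[{"tx": 1.5,"ty": 0.4,"tz": -2,"yaw": 0,"claw": 0},{"tx": 1.5,"ty": 0.2,"tz": -3,"yaw": 0,"claw": 0},{"tx": 0,"ty": 0,"tz": -4,"yaw": 0,"claw": 0},{"tx": 0,"ty": 0,"tz": -4,"yaw": 0,"claw": 0},{"tx": 0,"ty": 0,"tz": -3,"yaw": 0,"claw": 0},{"tx": 0,"ty": 0,"tz": -1.8,"yaw": 0,"claw": 0},{"tx": 0,"ty": 0,"tz": 0,"yaw": 0,"claw": 0}])

```text
time_s: 2.9
position: [0.6187, 0.1047, 0.1694]
tool_rot: [[-0.409, 0.913, -0.006], [0.913, 0.409, 0.0], [0.003, -0.005, -1.0]]
ft_force: [-0.2, -0.3, 0.1]
grip_width: 0.0002
gripper_force: 0.0
```

Run:
```python
from h import *
look('w3')
# planned pushing path: TCP at c+.095u+.017n ; rows
c=np.array([.550,.029])
def tcp(t,g=.017):
    t=np.radians(t);return c+.095*np.array([np.cos(t),np.sin(t)])+g*np.array([-np.sin(t),np.cos(t)])
prev=env.observe()["position"][:2]
for t in list(np.arange(24,-77,-4)):
    p=tcp(t); print(t,np.round((p-prev)*100,2)); prev=p
```

```text
2.9 [0.61874033 0.10466521 0.16939042] phi 114.13831124462565 0.0001839470952209945 [ -1.2  33.3  68.3   0.   78.8 -25.3] [-0.17535077 -0.2765655   0.12054754]
[[0.913, 0.389, 0.123, 0.587], [0.408, -0.867, -0.285, 0.178], [-0.005, 0.311, -0.95, 0.293], [0.0, 0.0, 0.0, 1.0]]
24 [ 1.02 -2.15]
20 [ 0.36 -0.57]
16 [ 0.32 -0.59]
12 [ 0.28 -0.61]
8 [ 0.23 -0.63]
4 [ 0.19 -0.65]
0 [ 0.14 -0.66]
-4 [ 0.1  -0.67]
-8 [ 0.05 -0.67]
-12 [ 0.   -0.67]
-16 [-0.05 -0.67]
-20 [-0.09 -0.67]
-24 [-0.14 -0.66]
-28 [-0.18 -0.65]
-32 [-0.23 -0.63]
-36 [-0.27 -0.62]
-40 [-0.31 -0.6 ]
-44 [-0.36 -0.57]
-48 [-0.39 -0.55]
-52 [-0.43 -0.52]
-56 [-0.47 -0.49]
-60 [-0.5  -0.45]
-64 [-0.53 -0.42]
-68 [-0.56 -0.38]
-72 [-0.58 -0.34]
-76 [-0.6 -0.3]
```

View pics/w3.png

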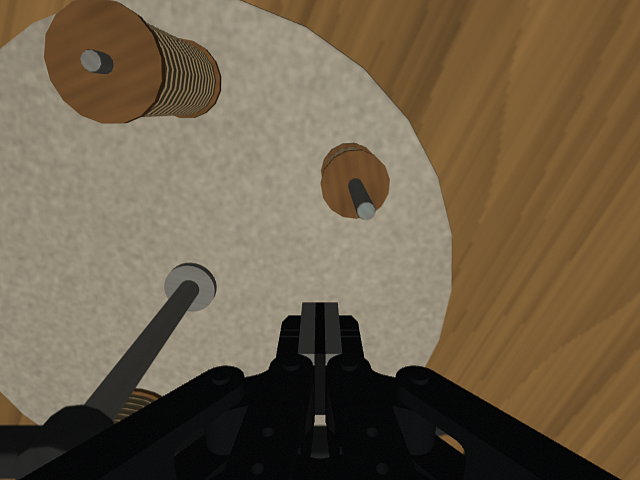

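The finger tip (320,330) is down beside the arm on its anticlockwise side. The arm is hidden behind it, the hub is at (75,430), and nothing is touched. Now the push.

Request:
servo_tool(steps=[{"tx": 0.3,"ty": -0.6,"tz": 0,"yaw": 0,"claw": 0},{"tx": 0.3,"ty": -0.6,"tz": 0,"yaw": 0,"claw": 0},{"tx": 0.2,"ty": -0.5,"tz": 0,"yaw": 0,"claw": 0},{"tx": 0.2,"ty": -0.45,"tz": 0,"yaw": 0,"claw": 0},{"tx": 0.36,"ty": -0.57,"tz": 0,"yaw": -4,"claw": 0},{"tx": 0.32,"ty": -0.59,"tz": 0,"yaw": -4,"claw": 0},{"tx": 0.28,"ty": -0.61,"tz": 0,"yaw": -4,"claw": 0},{"tx": 0.23,"ty": -0.63,"tz": 0,"yaw": -4,"claw": 0},{"tx": 0.19,"ty": -0.65,"tz": 0,"yaw": -4,"claw": 0},{"tx": 0.14,"ty": -0.66,"tz": 0,"yaw": -4,"claw": 0},{"tx": 0.1,"ty": -0.67,"tz": 0,"yaw": -4,"claw": 0},{"tx": 0.05,"ty": -0.67,"tz": 0,"yaw": -4,"claw": 0},{"tx": 0,"ty": -0.67,"tz": 0,"yaw": -4,"claw": 0},{"tx": -0.05,"ty": -0.67,"tz": 0,"yaw": -4,"claw": 0},{"tx": -0.09,"ty": -0.67,"tz": 0,"yaw": -4,"claw": 0},{"tx": -0.14,"ty": -0.66,"tz": 0,"yaw": -4,"claw": 0},{"tx": -0.18,"ty": -0.65,"tz": 0,"yaw": -4,"claw": 0},{"tx": -0.23,"ty": -0.63,"tz": 0,"yaw": -4,"claw": 0},{"tx": -0.27,"ty": -0.62,"tz": 0,"yaw": -4,"claw": 0}])

```text
time_s: 4.85
position: [0.6373, -0.0136, 0.1726]
tool_rot: [[0.588, 0.809, 0.001], [0.809, -0.588, -0.0], [0.001, 0.001, -1.0]]
ft_force: [0.8, -0.2, -0.4]
grip_width: 0.0002
gripper_force: 0.4
```

```bash
cat >> h.py <<'E'
def armang(n):
    im,d,m=grab(n); W=world(d,m); c=np.array([.550,.029]); R=np.hypot(W[...,0]-c[0],W[...,1]-c[1])
    k=(W[...,2]>.158)&(W[...,2]<.186)&(R<.16)&(d>0)&(im.max(-1)<110)
    cv2.imwrite(f"pics/{n}_{env.observe()['time_s']:.2f}.png",im[...,::-1]); Q=W[k][:,:2]
    r=np.hypot(*(Q-c).T); e=Q[r>.122].mean(0) if (r>.122).any() else None; print(n,k.sum(),"tip",e,np.degrees(np.arctan2(*(e-c)[::-1])) if e is not None else'')
E
python3 -c "
from h import *
armang('scene');armang('side')"
```

```text
scene 655 tip [ 0.66118546 -0.05363769] -36.62127678763818
side 454 tip None
```

Request:
servo_tool(steps=[{"tx": -0.31,"ty": -0.6,"tz": 0,"yaw": -4,"claw": 0},{"tx": -0.36,"ty": -0.57,"tz": 0,"yaw": -4,"claw": 0},{"tx": -0.39,"ty": -0.55,"tz": 0,"yaw": -4,"claw": 0},{"tx": -0.43,"ty": -0.52,"tz": 0,"yaw": -4,"claw": 0},{"tx": -0.47,"ty": -0.49,"tz": 0,"yaw": -4,"claw": 0},{"tx": -0.5,"ty": -0.45,"tz": 0,"yaw": -4,"claw": 0},{"tx": -0.53,"ty": -0.42,"tz": 0,"yaw": -4,"claw": 0},{"tx": -0.56,"ty": -0.38,"tz": 0,"yaw": -4,"claw": 0},{"tx": -0.58,"ty": -0.34,"tz": 0,"yaw": -4,"claw": 0},{"tx": -0.3,"ty": -0.15,"tz": 0,"yaw": -2,"claw": 0},{"tx": -0.3,"ty": -0.15,"tz": 0,"yaw": -2,"claw": 0},{"tx": 0,"ty": 0,"tz": 0,"yaw": 0,"claw": 0}])

```text
time_s: 6.15
position: [0.5897, -0.0593, 0.1726]
tool_rot: [[0.969, 0.246, 0.0], [0.246, -0.969, -0.0], [0.0, 0.0, -1.0]]
ft_force: [0.4, -0.7, -0.2]
grip_width: 0.0002
gripper_force: 0.0
```

```bash
python3 -c "
from h import *
armang('scene');armang('side')
print(env.observe()['position'],env.observe()['time_s'])
a=cv2.imread([*__import__('glob').glob('pics/scene_*')][0])
import glob
s=[cv2.imread(sorted(glob.glob(f'pics/{n}_*'),key=lambda f:float(f.split('_')[1][:-4]))[-1]) for n in('scene','side')]
o=np.hstack([cv2.resize(s[0][150:320,230:420],None,fx=2.1,fy=2.1),cv2.resize(s[1][190:360,225:415],None,fx=2.1,fy=2.1)])
cv2.imwrite('pics/c1.png',o)"
```

```text
scene 163 tip [ 0.58273033 -0.10733316] -76.50014658566226
side 500 tip [ 0.58317922 -0.10395849] -75.98825635556315
[ 0.58988252 -0.05911331  0.17245018] 6.25
```

View pics/c1.png

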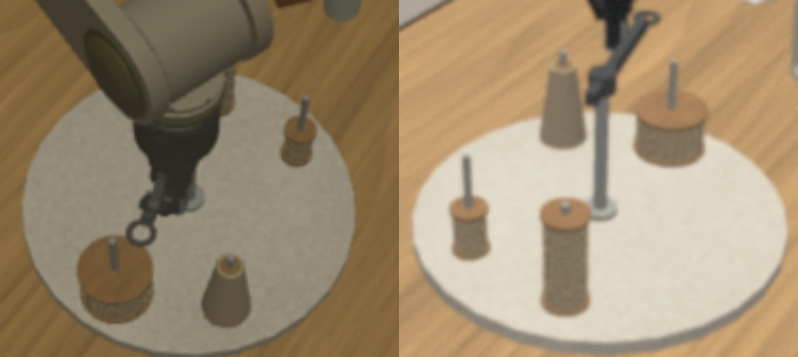

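The left crop (scene) shows the eyelet (140,232) to the right of and before the peg (112,240). The right crop (side) shows the eyelet (650,17) and the peg top (673,63). Next I'll measure the remaining angle from each camera.

```bash
cat >> h.py <<'E'
def rel():
    for n in("scene","side"):
        im,d,m=grab(n); W=world(d,m); c=np.array([.550,.029]); R=np.hypot(W[...,0]-c[0],W[...,1]-c[1])
        # bias of this view: board centre in its own frame
        p0=np.array([.55,-.11]); D=np.hypot(W[...,0]-p0[0],W[...,1]-p0[1])
        pk=W[(D<.03)&(W[...,2]>.08)&(W[...,2]<.135)&(d>0)]
        ek=W[(W[...,2]>.158)&(W[...,2]<.186)&(R>.126)&(R<.165)&(d>0)]
        hk=W[(W[...,2]>.174)&(W[...,2]<.19)&(R<.018)&(d>0)]
        P=np.median(pk,0)[:2]; E=(ek.min(0)+ek.max(0))[:2]/2
        a=lambda q:np.degrees(np.arctan2(q[1]-c[1],q[0]-c[0]))
        print(n,len(pk),len(ek),"peg",P.round(4),round(a(P),2),"eye",E.round(4),ek.mean(0)[:2].round(4),round(a(E),2),"hub",len(hk),np.median(hk,0) if len(hk) else'')
    s=env.observe(); print(s["time_s"],s["position"],s["ft_force"])
E
python3 -c "
from h import *
rel()"
```

```text
scene 51 124 peg [ 0.5517 -0.1165] -89.32 eye [ 0.583  -0.1092] [ 0.5831 -0.1088] -76.57 hub 0 
side 74 57 peg [ 0.551  -0.1095] -89.6 eye [ 0.585  -0.1066] [ 0.5844 -0.1075] -75.53 hub 126 [0.54863326 0.03342805 0.18163314]
6.35 [ 0.5898836  -0.0590571   0.17235148] [-0.02820387  0.82749568 -0.29137079]
```

Request:
servo_tool(steps=[{"tx": -0.31,"ty": -0.14,"tz": 0,"yaw": -2,"claw": 0},{"tx": -0.31,"ty": -0.13,"tz": 0,"yaw": -2,"claw": 0},{"tx": -0.32,"ty": -0.12,"tz": 0,"yaw": -2,"claw": 0},{"tx": -0.32,"ty": -0.1,"tz": 0,"yaw": -2,"claw": 0},{"tx": -0.16,"ty": -0.05,"tz": 0,"yaw": -1,"claw": 0},{"tx": -0.16,"ty": -0.05,"tz": 0,"yaw": -1,"claw": 0},{"tx": -0.16,"ty": -0.05,"tz": 0,"yaw": -1,"claw": 0},{"tx": 0,"ty": 0,"tz": 0,"yaw": 0,"claw": 0}])

```text
time_s: 7.15
position: [0.5722, -0.0656, 0.1723]
tool_rot: [[0.999, 0.055, -0.0], [0.055, -0.999, -0.0], [-0.0, 0.0, -1.0]]
ft_force: [1.0, -0.0, -0.1]
grip_width: 0.0001
gripper_force: 0.0
```

```bash
python3 -c "
from h import *
rel()"
```

```text
scene 50 112 peg [ 0.5522 -0.1167] -89.14 eye [ 0.5568 -0.1133] [ 0.5569 -0.1132] -87.26 hub 31 [0.5571666  0.03533197 0.17998378]
side 72 57 peg [ 0.5508 -0.1093] -89.65 eye [ 0.5574 -0.1101] [ 0.5553 -0.1102] -86.97 hub 124 [0.54864166 0.03328528 0.18180492]
7.25 [ 0.57230514 -0.06565042  0.17232103] [-0.81517392 -0.5758114   0.45241605]
```

Request:
servo_tool(steps=[{"tx": -0.14,"ty": -0.02,"tz": 0,"yaw": -0.8,"claw": 0},{"tx": -0.14,"ty": -0.02,"tz": 0,"yaw": -0.8,"claw": 0},{"tx": -0.12,"ty": -0.01,"tz": 0,"yaw": -0.8,"claw": 0},{"tx": 0,"ty": 0,"tz": 0,"yaw": 0,"claw": 0},{"tx": 0,"ty": 0,"tz": 0,"yaw": 0,"claw": 0}])

```text
time_s: 7.75
position: [0.5682, -0.066, 0.1723]
tool_rot: [[1.0, 0.013, -0.0], [0.013, -1.0, 0.0], [-0.0, -0.0, -1.0]]
ft_force: [-0.3, 0.3, 0.1]
grip_width: -0.0
gripper_force: 0.0
```

```bash
python3 -c "
from h import *
rel()"
```

```text
scene 50 118 peg [ 0.552  -0.1164] -89.2 eye [ 0.5499 -0.1134] [ 0.5508 -0.1135] -90.04 hub 49 [0.55733507 0.03269463 0.18190649]
side 71 57 peg [ 0.5512 -0.1087] -89.51 eye [ 0.5512 -0.1134] [ 0.5504 -0.1124] -89.53 hub 126 [0.54825627 0.03363097 0.18186832]
7.85 [ 0.56826604 -0.06602879  0.17228508] [-0.51672479  0.31864671 -0.58530703]
```

Request:
servo_tool(steps=[{"tx": 0.5,"ty": 0,"tz": 0,"yaw": 0,"claw": 0},{"tx": 1.5,"ty": 0,"tz": 0,"yaw": 0,"claw": 0},{"tx": 1.5,"ty": 0,"tz": 0,"yaw": 0,"claw": 0},{"tx": 0,"ty": 0,"tz": 3,"yaw": 0,"claw": 0},{"tx": 0,"ty": 0,"tz": 4,"yaw": 0,"claw": 0},{"tx": 0,"ty": 0,"tz": 4,"yaw": 0,"claw": 0},{"tx": 0,"ty": 0,"tz": 4,"yaw": 0,"claw": 0},{"tx": 0,"ty": 0,"tz": 2,"yaw": 0,"claw": 0},{"tx": -3,"ty": -1,"tz": 0,"yaw": 0,"claw": 0},{"tx": -3,"ty": -1,"tz": 0,"yaw": 0,"claw": 0},{"tx": -3,"ty": -1,"tz": 0,"yaw": 0,"claw": 0},{"tx": -3,"ty": -1,"tz": 0,"yaw": 0,"claw": 0},{"tx": -1.5,"ty": 0,"tz": 0,"yaw": 0,"claw": 0},{"tx": 0,"ty": 0,"tz": 0,"yaw": 0,"claw": 0},{"tx": 0,"ty": 0,"tz": 0,"yaw": 0,"claw": 0}])

```text
time_s: 9.35
position: [0.4689, -0.1062, 0.3426]
tool_rot: [[1.0, 0.013, 0.001], [0.013, -1.0, -0.0], [0.001, 0.0, -1.0]]
ft_force: [-1.3, -0.3, 0.1]
grip_width: -0.0002
gripper_force: 0.0
```

```bash
python3 -c "
from h import *
look('w4');rel()"
```

```text
9.35 [ 0.46885132 -0.10616487  0.34257004] phi 0.7356872959227226 -0.0002266826554726817 [-26.9  11.6  73.9   0.   94.5  62.4] [-1.27556569 -0.30631117  0.05977039]
[[0.012, -0.95, -0.311, 0.549], [-1.0, -0.011, -0.004, -0.105], [0.0, 0.311, -0.95, 0.466], [0.0, 0.0, 0.0, 1.0]]
scene 52 124 peg [ 0.5516 -0.1161] -89.37 eye [ 0.5506 -0.1134] [ 0.5509 -0.1129] -89.74 hub 147 [0.55086076 0.02451351 0.18230322]
side 71 57 peg [ 0.5505 -0.1095] -89.79 eye [ 0.5519 -0.1116] [ 0.5504 -0.1127] -89.21 hub 128 [0.54776574 0.03261385 0.18199011]
9.5 [ 0.46912726 -0.10603607  0.34206104] [ 0.85205125 -0.05879027 -1.07798084]
```

View pics/w4.png

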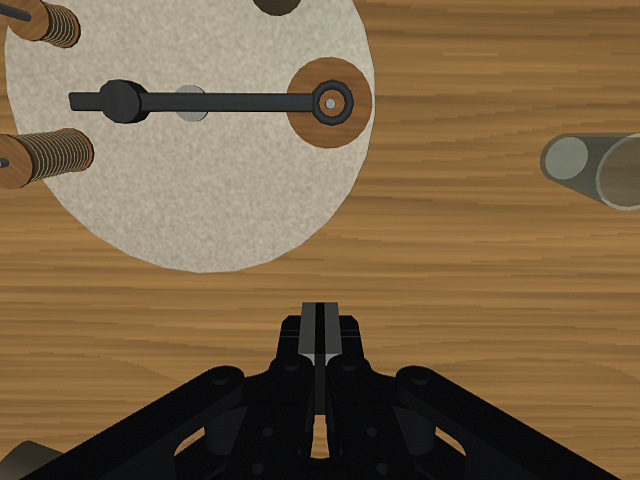

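From almost straight above, the peg top (330,103) sits in the middle of the eyelet ring (332,102). The finger is clear and the reels are still on their pegs, so I'm handing in.

```bash
python3 -c "
from h import *
print(env.close_job())"
```

```text
the job is handed in; nothing more can be done
None
```

The guide arm's eyelet stands over the widest reel's peg to within about 2 mm by the cameras; the finger is clear, all the reels are on their pegs, and the job was handed in at about 9.5 s.

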